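# Find the gap of a parallel-plate cell with gauge leaves

### The arm

A 6-joint arm with a two-finger parallel gripper is mounted at the origin on the work surface. World frame = base frame: x ahead of the robot, y to its left, z up, the work surface at z = 0. Lengths are in mm, angles in rad, forces in N, time in s.
With the tool pointing down it reaches from about 350 to 850 mm from the base axis. Payload 8.1 kg.
Tool frame: the origin (TCP) lies midway between the tips of the shut fingers; the grasp point (between the pads) lies 19 mm behind it; z points along the fingers, y is the line along which they close (so a half turn about z gives the same grasp; the last joint's range is limited). The gripper opens to 85 mm and grips with 20 to 120 N. Pads are 22 mm wide; open, the fingers measure 114 mm over their backs; the gripper's body (76 mm by 85 mm) begins 54 mm behind the grasp point. The pads swing forward as they close: fully open they stand 13 mm farther back than shut.
Start: joints at [1.15, 0.13, 1.488, -0, 1.523, -0.085], TCP at [197.693, 566.5, 231.292] pointing down, gripper open.
Joint ranges: [-2.96, 2.96], [-0.89, 2.26], [0.02, 2.5], [-1.34, 4.48], [0, 2.73], [-2.66, 2.66]. Speed limits (rad/s): [2.39, 2.39, 2.79, 3.14, 3.14, 3.14].

### API

Orientations are given as a unit quaternion [x, y, z, w].
In Python, from plant import manip gives the robot as it stands.
- The arm moves only by the tool move_tool, called after "Call:" by a JSON object that holds its "method" and its "body", one argument or row to a line. Schema: {"type":"object","properties":{"ticks":{"type":"string"},"grip_n":{"type":"number"},"only":{"type":"string"},"quiet":{"type":"boolean"},"lines":{"type":"string"}},"required":["ticks"],"additionalProperties":false}. ticks is a string of 1 to 12 rows, parted by semicolons, with the numbers parted by spaces; each row has 7 numbers: a rotation vector rx, ry, rz in fractions of the full range, 1 being 2 rad, then dx, dy, dz in parts of the range, where 1.0 means 200 mm, then the opening from 0.0 (shut) to 1.0 (fully open); each row shifts and turns the commanded pose from where the row before left it, along the tool's axes as they then stand; what a row does not reach is not made up. A row lasts 1/12 s, in which the tool goes at most 41.7 mm and 0.125 rad, less where a joint would pass 70% of its speed; a pose out of reach is approached as far as the arm can. The fingers move at their own pace and stop on an object; grip_n is the grip in N (left out, the last holds). Time passes only in rows, so rows that do not move let the fingers close. The tool returns the time, the measured TCP pose, the force, the opening and the grip force at its end. only (a regular expression) keeps the lines of the reply that match it, lines (a string "A,B") keeps lines A to B, and quiet returns only ok. A shift or turn number past 1, either way, is cut back to 1. Input that does not fit is refused with a message, and nothing moves.
- manip.observe(): the state, without advancing time (a new reading comes with each control period).
- manip.get_image(name): name is "scene" or "top" or "wrist"; returns a dict with "frame" (480x640x3 uint8, red, green, blue), "z_map" (480x640 float32, mm along the optical axis (not along the pixel's ray), 0 where there is no reading), "intrinsics" (3x3 intrinsics, pixels), "dist_coeffs" ([k1, k2, p1, p2, k3] as OpenCV has them; the pictures are not rectified), "R" (3x3) and "t" (3): a world point X has camera coordinates R X + t. Camera axes: x right, y down, z forward; pixel columns grow to the right and rows downward; lengths in mm; the calibration is good to about 2 mm. A picture is of the moment at which its call begins.
- manip.hand_in(): hands the job in; it is judged then, once.
Trained networks look in the newest picture that a camera, given by its name, has taken for a name from the list of things; names that differ only in an ending like _2 or _b are one class to them, and where a whole thing is asked for, a point or a joint stands for the part that bears it (a point fixed in the world has none). Each returns a list of dicts, best first, with "conf" (0 to 1); they miss things now and then, are a little off and sometimes report something else, mostly with a low value. They report only what shows in the picture. A call takes as long as a camera call. They do not tell look-alikes from the thing itself.
- manip.spot_in(query, camera): "rect" ([left, top, width, height] in pixels, round what is visible of it).
- manip.outline_of(query, camera): "mask" (480x640 bool, what is visible of it) and "rect" ([left, top, width, height] in pixels, round what is visible of it).
The state is a dict: "t": time; "joint_positions": joint angles; "joint_velocities": joint speeds; "effort": joint torques, N m; "tcp_pos": TCP position; "tcp_rot": TCP orientation; "wrist_force": force on the tool from outside, world axes, zero at the start; "moment": the same for the moment, N m; "width": opening from 0.0 (shut) to 1.0 (fully open); "finger_force": force on a finger pad.
Only numpy, scipy, OpenCV 4.12 (cv2) and the standard library are available. Lean on these libraries where they do the work, as an engineer would, in place of code of your own. Each camera call takes 0.05 s, during which the arm holds its last target. There are 200 camera calls.

### The job

Find the gap of the plate cell with the gauge leaves: starting with the thinnest and going up, push each leaf gently down into the gap until its head rests on the cheeks; one that slides freely goes back into a slot of the stand. When a leaf binds, leave that one standing fully down in the gap, let go, try no thicker one, and never strain the sprung plate (over 14 N) or disturb the glassware and other things around.

Things in the scene. Friction and masses are not known exactly. Their poses are not given: they have to be found in the camera images.
- leaf_1: Thinnest gauge leaf: upright steel blade 4 mm thick (x), 18 wide (y), 36 long, under an aluminium head 18 (x) by 34 (y) by 34 mm tall. Origin: centre of the head's underside, where the blade begins; z up; alike after a half turn about z. About 50 g. Starts in a stand slot, head resting on the stand's top. Grip the head by its two end faces, closing along y. Has the shortest head.
- leaf_2: Middle gauge leaf: upright steel blade 7.5 mm thick (x), 18 wide (y), 36 long, under an aluminium head 18 (x) by 44 (y) by 34 mm tall. Origin: centre of the head's underside, where the blade begins; z up; alike after a half turn about z. About 60 g. Starts in a stand slot, head resting on the stand's top. Grip the head by its two end faces, closing along y. 
- leaf_3: Thickest gauge leaf: upright steel blade 11 mm thick (x), 18 wide (y), 36 long, under an aluminium head 18 (x) by 54 (y) by 34 mm tall. Origin: centre of the head's underside, where the blade begins; z up; alike after a half turn about z. About 70 g. Starts in a stand slot, head resting on the stand's top. Grip the head by its two end faces, closing along y. Has the longest head.
- stand: Grey block 150 (x) by 74 (y) by 48 mm tall, fixed, holding the leaves in unknown order. Origin: centre of its underside. Three equal slots at x = -46, 0, +46 mm, y = 0, each 17 (x) by 25 mm (y), 42 deep, with 2 mm chamfers. A leaf in a slot is in line with the stand's axes, its origin at the stand's top.
- cell: Fixed plate cell: dark base 135 by 78 mm, grey block with the fixed plate on the -x side, sprung steel plate on +x, an aluminium cheek (19 mm wide) at each end in y. Origin: on the bench, below point mouth. The vertical gap between the plates is open on top, measured along x; cheeks are 24 mm apart. Cheek tops 75 mm, plate lips 73 mm above the bench. A leaf goes in with its x along the cell's x.
- mouth (a point): Point at cheek-top height, in the plane of the sprung plate's rest face, midway between the cheeks; axes as the cell's. The gap runs from here to -x: about 3, 6.5 or 10 mm (to 0.3), unknown: one leaf is 1 mm too thick and binds lightly, thinner ones have 2.5 mm play or more. The plates' top 8 mm flare out at 18 degrees. A leaf fully down has its head on the cheeks, its origin at this height.
- jaw: Sprung plate, 22 mm wide. Origin: as the cell's at rest. Slides only along the cell's +x: gives at 2 N, then 3 N per mm, at most 9 mm. A binding leaf centred between the plates is pressed with about 5 N a side and drags 2 to 5 N (to 9 N while it opens the lips); the next thicker leaf strains it by over 15 N. Over 14 N between leaf and plate damages it, also from a leaf leant on it.
- jar: Bystander, leave alone: white jar with a blue cap, 56 mm across, 70 mm tall, standing between cell and stand. Origin: centre of its underside.
- beaker: Bystander, leave alone: glass beaker, 68 mm across, 90 mm tall. Origin: centre of its underside.
- vial: Bystander, leave alone: small glass vial with a black cap, 24 mm across, 45 mm tall, standing between cell and stand. Origin: centre of its underside.
- dish: Bystander, leave alone: flat pale plastic dish, 60 mm across, 14 mm high. Origin: centre of its underside.
- spatula: Bystander, leave alone: wood-handled spatula lying flat, about 160 mm long (origin is between its ends). Origin: given above.
Things that resemble listed ones, but are neither listed nor needed, are in the scene too. What is shaped like the leaf_1 but blue is not meant. Leave any pink look-alike of the leaf_2 alone.

How it is judged:
By the outcome, as a careful person would: the job done as asked, in the order asked, and still so for the second after the job is handed in, with the robot touching nothing.
It also fails if it takes over 72 s, if anything falls off the work surface, if the arm or the gripper's body presses on something with over 40 N, if the wrist force passes 120 N, or if a joint passes its speed limit or range.

## Working session

There is one attempt and no reset: what is moved stays moved. The work goes in short steps, Python scripts to look and compute and a tool call to move; the robot and the scene stay as the last step left them, time stands still between calls to the robot, and variables do not carry over. Pictures are saved under pics/ and viewed, at most 10 in all, crops included, and the job is handed in when it is done.

```bash
ls; mkdir -p pics
```

Run:
```python
from plant import manip
import cv2,numpy as np
s=manip.observe();print({k:np.round(v,3) for k,v in s.items()})
ims=[]
for n in("scene","top"):
    d=manip.get_image(n);np.savez(f"/tmp/{n}.npz",**d)
    cv2.imwrite(f"pics/{n}0.png",d["frame"][:,:,::-1])
    print(n,d["intrinsics"].round(1).tolist(),np.round(d["dist_coeffs"],3),d["R"].round(3).tolist(),d["t"].round(1))
```

```text
pics
{'t': np.float64(0.0), 'joint_positions': array([ 1.15 ,  0.131,  1.489,  0.   ,  1.523, -0.085]), 'joint_velocities': array([ 0.002,  0.001, -0.001,  0.001,  0.001, -0.001]), 'effort': array([-1.0000e-03, -5.6944e+01, -5.0052e+01, -0.0000e+00,  1.6000e-02,
       -0.0000e+00]), 'tcp_pos': array([197.442, 566.009, 230.229]), 'tcp_rot': array([ 0.167,  0.986, -0.001, -0.   ]), 'wrist_force': array([-0.299, -0.579,  0.472]), 'moment': array([ 0.004,  0.008, -0.025]), 'finger_force': np.float64(0.0), 'width': np.float64(0.995)}
scene [[558.5, 0.0, 315.0], [0.0, 558.5, 243.7], [0.0, 0.0, 1.0]] [-0.008  0.     0.     0.     0.   ] [[0.43, 0.903, 0.016], [0.709, -0.327, -0.625], [-0.559, 0.28, -0.78]] [-242.4 -345.9 1523.1]
top [[445.8, 0.0, 317.4], [0.0, 445.8, 242.6], [0.0, 0.0, 1.0]] [-0.02  0.    0.    0.    0.  ] [[-0.014, -1.0, 0.005], [-0.987, 0.013, -0.161], [0.161, -0.008, -0.987]] [  -1.8  548.1 1069.4]
```

View pics/scene0.png

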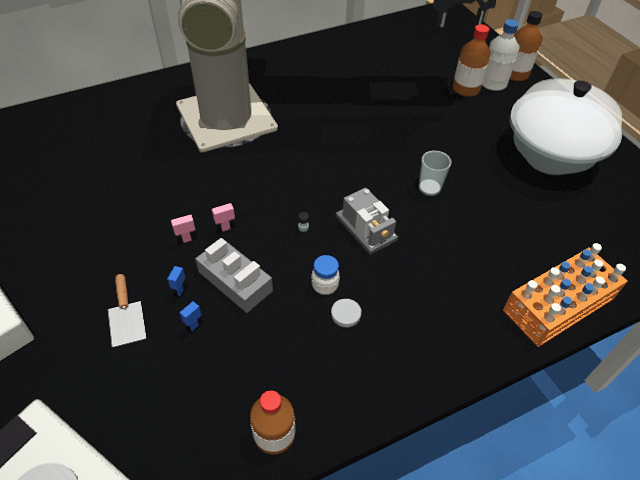

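View pics/top0.png

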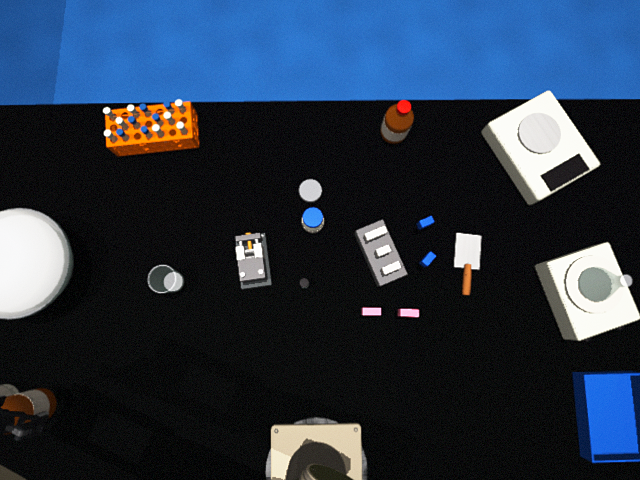

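The scene view shows the grey stand with three aluminium heads at (217,250), (232,262) and (246,273), and the cell at (367,218). The look-alikes are pink at (183,228) and (223,216), and blue at (177,280) and (190,316). In the top view the heads are at (376,234), (383,251) and (391,268), and the cell is at (253,261).

Create h.py:
```python
import numpy as np,cv2
from scipy.spatial.transform import Rotation as Ro
def load(n): return dict(np.load(f"/tmp/{n}.npz"))
def snap(n,tag=None):
    from plant import manip
    d=manip.get_image(n);np.savez(f"/tmp/{tag or n}.npz",**d);return d
def cloud(d):
    h,w=d["z_map"].shape
    uv=np.stack(np.meshgrid(np.arange(w),np.arange(h)),-1).reshape(-1,1,2).astype(np.float64)
    xy=cv2.undistortPoints(uv,d["intrinsics"],d["dist_coeffs"]).reshape(h,w,2)
    z=d["z_map"].astype(float)
    P=np.dstack([xy*z[...,None],z])
    W=(P-d["t"])@d["R"]
    W[z<=0]=np.nan
    return W
def rects(W,zlo,zhi,box,amin=6):
    """connected comps of pixels with z in range, in xy box -> minAreaRect in world xy"""
    m=(W[...,2]>zlo)&(W[...,2]<zhi)&(W[...,0]>box[0])&(W[...,0]<box[1])&(W[...,1]>box[2])&(W[...,1]<box[3])
    n,l=cv2.connectedComponents(m.astype(np.uint8),connectivity=4)
    for i in range(1,n):
        p=W[l==i]
        if len(p)<amin: continue
        r=cv2.minAreaRect(p[:,:2].astype(np.float32));v,u=np.nonzero(l==i)
        print("px",u.mean().round(),v.mean().round(),"n",len(p),"z",np.median(p[:,2]).round(1),"c",np.round(r[0],1),"sz",np.round(r[1],1),"ang",round(r[2],1))
```

Run:
```python
from h import *
for n in("top","scene"):
    W=cloud(load(n)); print(n)
    v,u=(250,367) if n=="top" else (220,367)
    for nm,(zl,zh) in dict(head=(76,90),stand=(42,54)).items():
        print(nm);rects(W,zl,zh,(250,700,-300,0))
    for zl,zh in((70,80),(55,70)):
        print("cell",zl);rects(W,zl,zh,(300,650,60,260))
    print("all objs");rects(W,6,200,(250,750,-420,420),20)
```

```text
top
head
px 376.0 233.0 n 165 z 81.5 c [ 565.4 -150.8] sz [18.1 54. ] ang 22.3
px 383.0 250.0 n 105 z 81.6 c [ 522.6 -167.3] sz [17.9 34.4] ang 21.9
px 391.0 267.0 n 136 z 81.3 c [ 480.  -185.1] sz [18.  43.7] ang 21.9
stand
px 381.0 253.0 n 1309 z 47.7 c [ 522.7 -167.1] sz [150.5  75.2] ang 22.0
px 419.0 225.0 n 12 z 47.0 c [ 588.2 -264.6] sz [14.7  2.9] ang 29.8
px 317.0 227.0 n 11 z 45.1 c [587.2  -8.7] sz [ 4.3 14.7] ang 30.7
cell 70
px 250.0 263.0 n 760 z 73.8 c [499.  153.9] sz [85.1 62. ] ang 7.5
cell 55
px 248.0 238.0 n 188 z 64.0 c [556.6 161.4] sz [25.5 61.3] ang 7.9
px 251.0 249.0 n 7 z 66.8 c [530.6 154. ] sz [12.9  2.6] ang 76.8
px 247.0 253.0 n 13 z 62.5 c [520.6 162.4] sz [ 5.8 16.2] ang 27.2
px 265.0 274.0 n 8 z 64.5 c [469.6 119.4] sz [15.8  1.2] ang 8.3
all objs
px 310.0 190.0 n 402 z 13.8 c [694.1   7.9] sz [57.7 59.9] ang 88.9
px 313.0 220.0 n 448 z 68.8 c [607.1   2.3] sz [54.1 52.4] ang 88.3
px 425.0 222.0 n 135 z 69.1 c [ 594.  -278.7] sz [18.2 34.1] ang 23.8
px 380.0 253.0 n 1924 z 48.4 c [ 522.7 -167.1] sz [150.6  75.4] ang 22.0
px 253.0 260.0 n 1668 z 67.3 c
[... 1466 characters left out ...]
368.0 220.0 n 2361 z 58.2 c [511.  153.8] sz [137.3  79.8] ang 8.4
px 224.0 215.0 n 389 z 59.5 c [ 380.1 -136.2] sz [23.5 45.1] ang 0.6
px 304.0 221.0 n 169 z 37.0 c [450.2  24.8] sz [20.4 26.2] ang 65.4
px 184.0 226.0 n 405 z 59.2 c [ 356.5 -223.4] sz [45.3 60.4] ang 80.4
px 235.0 274.0 n 2997 z 49.3 c [ 523.7 -167.6] sz [153.7  77.1] ang 21.8
px 326.0 274.0 n 882 z 60.5 c [ 6.119e+02 -5.000e-01] sz [54.2 53.6] ang 3.6
px 177.0 279.0 n 323 z 63.4 c [ 503.  -280.6] sz [21.1 36.6] ang 47.1
px 122.0 291.0 n 328 z 18.2 c [ 456.5 -390.1] sz [19.6 83.5] ang 82.5
px 346.0 312.0 n 636 z 14.5 c [695.1   6.8] sz [59.9 59.1] ang 6.3
px 191.0 315.0 n 374 z 62.9 c [ 595.8 -280.7] sz [20.9 34.8] ang 25.9
```

Units first: shifts go in shares of 200 mm and turns go in shares of 2 rad. So -34.7 mm / 200 = -0.1735, -18 mm / 200 = -0.09, -0.1174 rad / 2 = -0.0587.

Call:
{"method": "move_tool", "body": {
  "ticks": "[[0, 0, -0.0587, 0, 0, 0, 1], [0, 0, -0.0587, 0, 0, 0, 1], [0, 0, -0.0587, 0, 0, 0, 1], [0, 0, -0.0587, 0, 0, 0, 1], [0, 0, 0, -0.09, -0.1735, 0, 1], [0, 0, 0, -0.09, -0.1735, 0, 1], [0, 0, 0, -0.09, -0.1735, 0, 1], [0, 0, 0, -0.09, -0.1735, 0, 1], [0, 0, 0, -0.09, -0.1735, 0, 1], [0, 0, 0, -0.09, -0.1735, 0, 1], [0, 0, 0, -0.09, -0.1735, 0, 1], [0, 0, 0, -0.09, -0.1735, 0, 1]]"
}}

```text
refused: ticks: the value is not of type 'string' (schema: type "string"). Nothing was moved.
```

Refused on format, not on reach. It needs rows parted by semicolons, with the numbers parted by spaces.

Call:
{"method": "move_tool", "body": {
  "ticks": "0 0 -0.0587 0 0 0 1;0 0 -0.0587 0 0 0 1;0 0 -0.0587 0 0 0 1;0 0 -0.0587 0 0 0 1;0 0 0 -0.09 -0.1735 0 1;0 0 0 -0.09 -0.1735 0 1;0 0 0 -0.09 -0.1735 0 1;0 0 0 -0.09 -0.1735 0 1;0 0 0 -0.09 -0.1735 0 1;0 0 0 -0.09 -0.1735 0 1;0 0 0 -0.09 -0.1735 0 1;0 0 0 -0.09 -0.1735 0 1"
}}

```text
t: 1.1
tcp_pos: [377.9, 308.8, 231.0]
tcp_rot: [-0.067, 0.998, -0.0, -0.0]
wrist_force: [0.7, 0.1, 0.5]
width: 0.998
finger_force: 0.0
```

Call:
{"method": "move_tool", "body": {
  "ticks": "0 0 0 -0.09 -0.1735 0 1;0 0 0 -0.09 -0.1735 0 1;0 0 0 -0.09 -0.1735 0 1;0 0 0 -0.09 -0.1735 0 1;0 0 0 -0.09 -0.1735 0 1;0 0 0 0 0 0 1;0 0 0 0 0 0 1;0 0 0 0 0 0 1"
}}

```text
t: 1.77
tcp_pos: [489.5, 150.5, 230.8]
tcp_rot: [-0.066, 0.998, 0.0, -0.001]
wrist_force: [-0.7, -0.1, -0.2]
width: 1.001
finger_force: 0.0
```

Run:
```python
from h import *
d=snap("wrist","w1");cv2.imwrite("pics/w1.png",d["frame"][:,:,::-1])
W=cloud(d);print(np.nanmin(d["z_map"]),W[240,320],-d["R"].T@d["t"])
rects(W,60,90,(400,620,80,260),30)
```

```text
0.0 [500.86598808 151.53479275  72.56295725] [412.29758667 139.44440398 372.83227701]
px 321.0 241.0 n 7385 z 72.3 c [512.  154.3] sz [112.8  62.1] ang 7.6
```

View pics/w1.png

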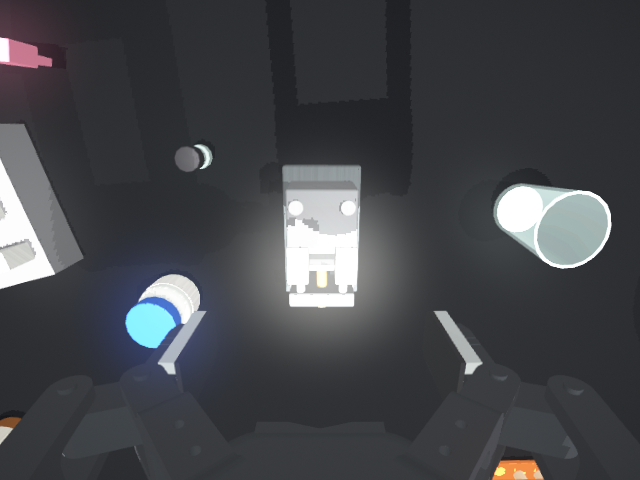

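The wrist view shows the cell at px 285–360 × 165–305, with block and screws on top, cheeks at (297,265) and (345,265), and the sprung plate and spring below. I'll take the height profile in the cell frame from the depth.

Run:
```python
from h import *
a=np.radians(7.7);c=np.array([509.7,155.2])
def cellf(W):
    q=W[...,:2]-c
    return np.dstack([q@[np.cos(a),np.sin(a)],q@[-np.sin(a),np.cos(a)],W[...,2]])
for n in("w1","top","scene"):
    C=cellf(cloud(load(n)))
    m=(abs(C[...,0])<72)&(abs(C[...,1])<45)&(C[...,2]>-20)
    P=C[m]
    print(n)
    b=P[(P[:,2]>5)];r=cv2.minAreaRect(b[:,:2].astype(np.float32));print("base",np.round(r[0],1),np.round(r[1],1),round(r[2],2))
    if n=="w1":
        # height map image
        H=np.full((100,150),np.nan)
        for x,y,z in P: 
            i,j=int(round(x))+75,int(round(y))+50
            H[j,i]=np.nanmax([H[j,i],z])
        np.set_printoptions(linewidth=250)
        for y in (-30,-26,-22,-18,-14,-10,-7,-4,-2,0,2,4,7,10,14,18,22,26,30):
            row=H[y+50,75-30:75+50]
            print("%4d"%y," ".join("--" if np.isnan(v) else "%2d"%v for v in row))
```

```text
w1
base [-1.2 -0. ] [ 90.  133.1] 89.92
 -30 71 71 72 72 73 71 72 72 72 71 72 72 73 73 -- 72 -- 73 71 73 72 73 -- 72 72 71 72 -- 75 74 73 73 75 74 75 74 73 73 73 74 75 75 74 73 74 73 73 -- 74 74 75 75 -- 74 73 75 -- 74 74 74 -- 72 -- -- -- -- -- -- -- -- -- -- -- -- -- 61 64 -- 64 63
 -26 72 71 73 72 72 72 72 72 72 72 72 72 71 73 -- 72 72 73 71 71 71 71 72 72 -- 71 72 72 74 74 74 73 75 75 73 74 73 74 75 75 74 -- 74 74 73 74 74 74 75 74 73 75 74 73 74 -- 74 73 73 74 -- 73 -- -- -- -- -- -- -- -- -- -- -- -- -- 59 65 63 64 64
 -22 -- 72 72 71 73 72 73 72 72 71 71 72 72 71 72 72 72 72 73 71 72 72 73 71 73 72 72 74 74 74 74 75 76 75 73 75 -- 74 74 73 74 74 74 -- 73 74 74 74 73 74 73 74 73 76 -- 74 73 74 74 73 74 74 -- -- -- -- -- 61 60 -- 61 -- 60 61 61 63 63 64 -- 63
 -18 73 72 72 72 72 71 72 73 72 72 71 73 73 73 -- 73 72 73 72 71 71 -- 74 -- 72 -- 73 75 73 74 76 -- 74 74 73 74 74 73 75 -- 74 75 74 74 -- 74 74 74 73 74 74 75 75 74 74 74 74 -- 74 75 -- 74 -- -- -- -- -- -- 59 59 -- 58 59 59 -- 62 64 64 64 64
 -14 302 72 71 72 72 72 73 73 72 72 72 73 71 71 71 72 72 72 73 72 72 71 72 72 73
[... 2981 characters left out ...]
4 74 75 74 -- 74 74 74 74 74 74 74 73 74 74 74 76 74 75 74 74 74 74 -- 74 -- -- -- -- -- -- 59 59 58 59 -- 59 59 63 63 64 64 64
  26 72 71 73 72 71 72 72 72 72 72 72 72 71 72 72 -- 72 72 72 72 71 73 72 73 71 72 72 72 75 74 74 74 74 73 73 73 74 74 74 73 74 74 -- 73 74 74 76 -- 74 73 74 74 73 75 -- 73 74 74 75 -- 73 73 -- -- -- -- -- -- -- -- -- -- -- -- -- 62 63 64 64 64
  30 -- -- -- -- -- -- -- -- 69 71 -- 70 -- 69 70 -- -- -- -- -- -- -- -- -- -- -- -- -- -- -- -- -- -- -- -- -- -- -- -- -- -- -- -- -- -- -- -- -- 74 -- 72 73 -- -- -- -- -- -- -- -- -- -- -- -- -- -- -- -- -- -- -- -- -- -- -- -- -- 63 63 --
top
base [-1.4  2.9] [ 83.3 137.9] 89.89
scene
base [ 1.9 -2.1] [139.5  79.9] 1.28
```

In the tool's units: -33 mm / 200 = -0.165, 20 mm / 200 = 0.1.

Call:
{"method": "move_tool", "body": {
  "ticks": "0 0 0 -0.165 0 0.1 1;0 0 0 -0.165 0 0.1 1;0 0 0 -0.165 0 0.1 1;0 0 0 0 0 0 1;0 0 0 0 0 0 1;0 0 0 0 0 0 1"
}}

```text
t: 2.32
tcp_pos: [587.0, 165.1, 171.3]
tcp_rot: [-0.068, 0.998, 0.0, -0.0]
wrist_force: [-0.0, -0.6, 0.4]
width: 1.004
finger_force: 0.0
```

Run:
```python
from h import *
d=snap("wrist","w2")
a=np.radians(7.7);c=np.array([509.7,155.2])
print(-d["R"].T@d["t"])
for n in("w2","w1"):
    W=cloud(load(n));q=W[...,:2]-c
    C=np.dstack([q@[np.cos(a),np.sin(a)],q@[-np.sin(a),np.cos(a)],W[...,2]])
    P=C[(abs(C[...,1])<9)&(C[...,0]>-2)&(C[...,0]<25)&(C[...,2]>0)]
    print(n)
    for x in np.arange(-2,20,.5):
        k=P[(P[:,0]>=x)&(P[:,0]<x+.5),2]
        if len(k):print(x,len(k),np.percentile(k,[5,50,95]).round(1))
    for s in(-1,1):
        Q=C[(C[...,2]>70)&(C[...,2]<80)&(C[...,0]>2)&(C[...,0]<12)&(abs(C[...,1])<33)];y=Q[Q[:,1]*s>5][:,1];y=y
        print("cheek",s,np.percentile(y,[1,99]).round(2))
d=load("w2");f=d["frame"]
uv=cv2.projectPoints(np.array([[520.,157.,75]]),cv2.Rodrigues(d["R"])[0],d["t"],d["intrinsics"],d["dist_coeffs"])[0].ravel();print(uv)
u,v=map(int,uv);g=f[max(0,v-60):v+60,u-80:u+80]
cv2.imwrite("pics/w2.png",cv2.resize(np.uint8(255*(g/255.)**1.0),None,fx=5,fy=5,interpolation=2)[:,:,::-1])
```

```text
[509.86809319 153.83356583 313.31717829]
w2
-2.0 29 [70.9 71.8 73.2]
-1.5 28 [70.5 71.3 72.5]
-0.5 28 [70.7 71.3 72.2]
0.0 29 [70.6 71.8 73.2]
0.5 28 [71.1 71.9 73. ]
1.0 28 [70.9 71.9 72.8]
1.5 1 [73.5 73.5 73.5]
2.0 27 [71.3 72.2 73.2]
2.5 27 [70.2 71.2 72.3]
3.0 27 [68.3 69.6 70.3]
3.5 26 [66.5 67.5 68.1]
4.5 27 [64.3 65.4 66.7]
6.0 22 [13.5 14.3 15.6]
7.0 22 [13.2 14.6 15.8]
7.5 22 [13.1 14.6 15.3]
8.5 22 [13.5 14.5 15.7]
9.0 13 [13.9 14.9 15.9]
9.5 9 [12.5 13.9 14.1]
10.0 22 [12.7 14.2 15.4]
11.0 22 [13.5 14.6 15.4]
11.5 99 [19.7 54.5 65.4]
12.0 27 [65.9 67.  67.7]
12.5 27 [67.3 68.4 69.4]
13.0 20 [69.5 70.3 71.4]
13.5 22 [68.8 72.  72.7]
14.0 12 [70.5 71.3 71.8]
14.5 27 [70.8 72.  73.3]
15.0 27 [70.9 71.6 73. ]
15.5 25 [71.1 72.1 72.8]
16.0 1 [70.5 70.5 70.5]
16.5 27 [70.1 71.5 72.3]
17.0 27 [70.8 71.7 72.6]
17.5 27 [70.4 71.3 72.2]
18.0 9 [71.7 72.1 72.6]
18.5 18 [69.7 70.7 71.3]
19.5 27 [63.7 64.3 65.7]
cheek -1 [-32.16  -6.54]
cheek 1 [ 6.47 29.66]
w1
-2.0 14 [71.3 71.6 72.1]
-1.5 7 [70.5 70.6 72.3]
-1.0 13 [71.  71.5 72.1]
-0.5 14 [70.5 71.6 72.5]
0.0 13 [70.8 71.7 72.2]
0.5 6 [71.1 72.8 73.4]
1.0 16 [71.  71.6 72.4]
1.5 13 [72.  72.4 72.7]
2.0 7 [70.5 71.4 71.8]
10.0 1 [49.4 49.4 49.4]
10.5 42 [48.2 57.  65.2]
11.0 93 [47.3 58.1 66.4]
11.5 30 [51.6 65.9 68.1]
12.0 16 [66.6 67.2 69.6]
12.5 18 [67.7 68.7 72.6]
13.0 26 [67.3 69.6 72.2]
13.5 15 [70.4 71.1 73.1]
14.0 13 [71.4 72.  72.3]
14.5 4 [71.2 72.6 72.8]
15.0 15 [71.1 71.7 72.1]
15.5 2 [70.4 70.4 70.4]
16.0 17 [70.9 71.2 71.9]
16.5 3 [70.5 70.5 70.7]
17.0 14 [70.8 71.2 71.9]
17.5 6 [69.8 70.4 70.6]
18.0 2 [71. 71. 71.]
18.5 3 [70.1 70.2 70.3]
cheek -1 [-31.53 -12.51]
cheek 1 [10.67 29.32]
[322.56523124 149.63631864]
```

View pics/w2.png

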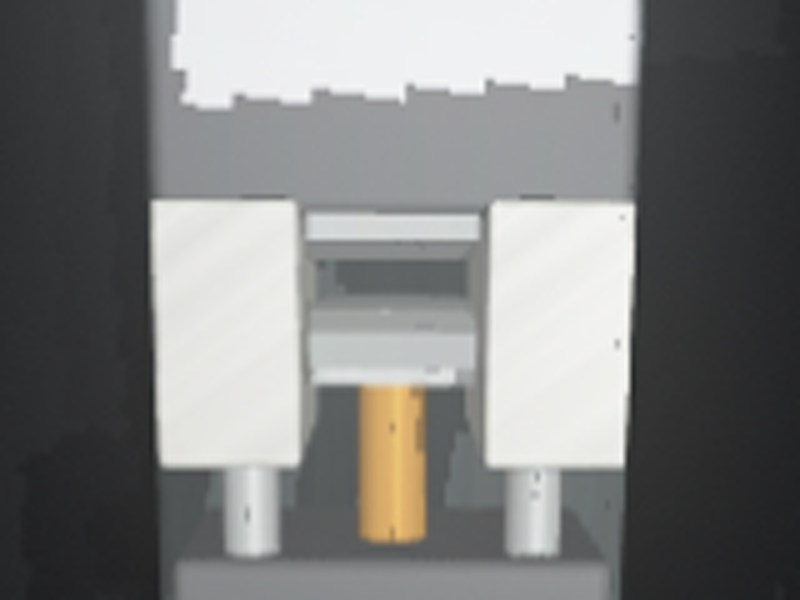

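The crop shows both plate lips between the cheeks. The gap reads about 6.3 mm, probably 6.5, from x≈5.0 to 11.3 in the provisional cell frame. Next I'll cross-check the cameras using the cheeks.

Run:
```python
from h import *
a=np.radians(7.7);c=np.array([509.7,155.2])
for n in("w2","w1","top","scene"):
    W=cloud(load(n));q=W[...,:2]-c
    C=np.dstack([q@[np.cos(a),np.sin(a)],q@[-np.sin(a),np.cos(a)],W[...,2]])
    z=C[...,2]; out=[n]
    m=(abs(z-61)<5)&(C[...,0]>38)&(C[...,0]<70)&(abs(C[...,1])<45)   # end bracket
    out.append(("brk",np.percentile(C[m][:,0],[2,98]).round(1),np.percentile(C[m][:,1],[2,98]).round(1)))
    for s in(-1,1):
        m=(z>70)&(z<79)&(abs(C[...,1]*s-21)<12)&(C[...,0]>4)&(C[...,0]<45)
        p=C[m];out.append(("chk",np.percentile(p[:,0],98).round(1),np.percentile(p[:,1],[2,98]).round(1),np.median(p[:,2]).round(1)))
    m=(z>3)&(z<20)&(abs(C[...,0])<75)&(abs(C[...,1])<45)
    p=C[m]; out.append(("base",np.percentile(p[:,0],[1,99]).round(1),np.percentile(p[:,1],[1,99]).round(1)))
    print(*out)
```

```text
w2 ('brk', array([39.3, 58.9]), array([-30.7,  27.8])) ('chk', np.float64(30.7), array([-31.9, -10.5]), np.float64(74.4)) ('chk', np.float64(30.9), array([10.9, 29.4]), np.float64(74.4)) ('base', array([-67.5,  62.2]), array([-40.3,  37.7]))
w1 ('brk', array([39.7, 57.7]), array([-30.8,  27.8])) ('chk', np.float64(30.5), array([-31.8, -11.4]), np.float64(74.2)) ('chk', np.float64(30.5), array([10.8, 29.3]), np.float64(74.2)) ('base', array([-67.7,  62.4]), array([-40.2,  37.5]))
top ('brk', array([39.2, 59.5]), array([-30.2,  28.6])) ('chk', np.float64(31.3), array([-30.6, -11.7]), np.float64(75.0)) ('chk', np.float64(31.3), array([11.5, 30.3]), np.float64(74.6)) ('base', array([-70.4,  66.3]), array([-41.6,  43.3]))
scene ('brk', array([39.1, 61.1]), array([-31.5,  27.7])) ('chk', np.float64(33.8), array([-31.7, -13. ]), np.float64(75.3)) ('chk', np.float64(32.1), array([10.5, 30.4]), np.float64(75.3)) ('base', array([-66.2,  69.4]), array([-42.7,  37.8]))
```

In the tool's units: -35.7 mm / 200 = -0.1785, 12 mm / 200 = 0.06, -0.125 rad / 2 = -0.0625.

Call:
{"method": "move_tool", "body": {
  "ticks": "0 0 0 0.06 -0.1785 0 0.8;0 0 0 0.06 -0.1785 0 0.8;0 0 0 0.06 -0.1785 0 0.8;0 0 0 0.06 -0.1785 0 0.8;0 0 0 0.06 -0.1785 0 0.8;0 0 0 0.06 -0.1785 0 0.8;0 0 0 0.06 -0.1785 0 0.8;0 0 0 0.06 -0.1785 0 0.8;0 0 0 0.06 -0.1785 0 0.8;0 0 -0.0625 0 0 0 0.8;0 0 -0.0625 0 0 0 0.8;0 0 0 0 0 0 0.8"
}}

```text
t: 3.37
tcp_pos: [524.0, -169.6, 174.5]
tcp_rot: [-0.193, 0.981, -0.001, 0.002]
wrist_force: [-0.4, 0.5, 0.9]
width: 0.798
finger_force: 0.0
```

Call:
{"method": "move_tool", "body": {
  "ticks": "0 0 0 0 0 0 0.8;0 0 0 0 0 0 0.8"
}}

```text
t: 3.53
tcp_pos: [524.1, -168.4, 173.0]
tcp_rot: [-0.189, 0.982, -0.001, 0.001]
wrist_force: [1.2, -0.1, 0.1]
width: 0.802
finger_force: 0.0
```

Run:
```python
from h import *
d=snap("wrist","w3");cv2.imwrite("pics/w3.png",d["frame"][80:420,90:550,::-1])
W=cloud(d)
rects(W,76,90,(400,650,-260,-80),100)
m=(abs(W[...,2]-48)<5)&(W[...,0]>400)&(W[...,0]<650)&(W[...,1]>-260)&(W[...,1]<-90)
p=W[m];r=cv2.minAreaRect(p[:,:2].astype(np.float32));print(r,np.median(p[:,2]))
```

```text
px 320.0 180.0 n 1884 z 81.2 c [ 480.  -187.1] sz [17.6 43.8] ang 22.0
px 320.0 247.0 n 1325 z 81.2 c [ 522.  -169.5] sz [18.1 34. ] ang 21.9
px 320.0 307.0 n 1838 z 81.1 c [ 564.6 -152.9] sz [18.7 54.2] ang 22.0
((522.5621948242188, -168.93231201171875), (150.43524169921875, 74.51911926269531), 21.993621826171875) 47.3378318329555
```

View pics/w3.png

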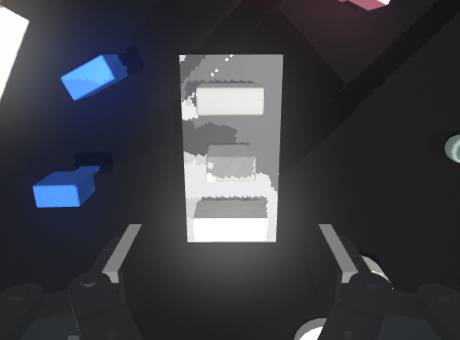

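The crop shows three heads in the stand: middle length at (230,100), shortest at (231,162) and longest at (230,220), with blue look-alikes at (90,77) and (63,190). The short one in the middle slot is leaf_1.

In the tool's units: 30 mm / 200 = 0.15, 27 mm / 200 = 0.135.

Call:
{"method": "move_tool", "body": {
  "ticks": "0 0 0 0.005 0.0025 0.15 0.8;0 0 0 0 0 0.15 0.8;0 0 0 0 0 0.15 0.8;0 0 0 0 0 0.135 0.8;0 0 0 0 0 0.02 0.8;0 0 0 0 0 0 0.8;0 0 0 0 0 0 0.8",
  "grip_n": 40
}}

```text
t: 4.17
tcp_pos: [523.4, -168.8, 51.7]
tcp_rot: [-0.191, 0.982, -0.0, 0.0]
wrist_force: [-0.0, -0.2, 0.8]
width: 0.799
finger_force: 0.0
```

Call:
{"method": "move_tool", "body": {
  "ticks": "0 0 0 0 0 0 0;0 0 0 0 0 0 0;0 0 0 0 0 0 0;0 0 0 0 0 0 0;0 0 0 0 0 0 0;0 0 0 0 0 0 0;0 0 0 0 0 0 0",
  "grip_n": 40
}}

```text
t: 4.75
tcp_pos: [524.0, -169.5, 52.4]
tcp_rot: [-0.191, 0.982, -0.001, 0.001]
wrist_force: [-1.0, 0.4, 8.3]
width: 0.394
finger_force: 39.3
```

In the tool's units: -40 mm / 200 = -0.2, -30 mm / 200 = -0.15, 0.125 rad / 2 = 0.0625.

Call:
{"method": "move_tool", "body": {
  "ticks": "0 0 0 0 0 -0.05 0;0 0 0 0 0 -0.15 0;0 0 0 0 0 -0.2 0;0 0 0 0 0 -0.2 0;0 0 0.0625 0 0 0 0;0 0 0.0625 0 0 0 0;0 0 0 0 0 0 0;0 0 0 0 0 0 0"
}}

```text
t: 5.42
tcp_pos: [522.5, -168.9, 170.7]
tcp_rot: [-0.069, 0.998, -0.0, 0.0]
wrist_force: [0.1, 0.3, 0.0]
width: 0.389
finger_force: 40.0
```

Run:
```python
from h import *
from plant import manip
d=snap("wrist","w4");W=cloud(d);s=manip.observe();T=s["tcp_pos"];R=Ro.from_quat(s["tcp_rot"]).as_matrix()
print(T,s["tcp_rot"].round(4))
L=(W-T)@R   # tool frame
m=(abs(L[...,0])<25)&(abs(L[...,1])<16)&(L[...,2]>-60)&(L[...,2]<10)
p=L[m]
for z0 in range(-40,12,3):
    k=p[(p[:,2]>=z0)&(p[:,2]<z0+3)]
    if len(k)>5: print(z0,len(k),np.percentile(k[:,0],[2,98]).round(1),np.percentile(k[:,1],[2,98]).round(1))
```

```text
[ 522.23260944 -168.75485069  170.17969536] [-6.910e-02  9.976e-01  1.000e-04 -3.000e-04]
-40 49 [-9.6 11.8] [15.7 16. ]
-37 76 [-9.6 11.6] [15.6 16. ]
-34 74 [-9.5 11.7] [ 2.4 16. ]
-31 3717 [-7.1 10.1] [-15.4  15.6]
-28 426 [-1.1 10.7] [-15.2  15.8]
-25 350 [ 9.4 10.7] [-15.2  15.7]
-22 333 [ 9.4 10.7] [-15.2  15.8]
-19 325 [ 9.4 10.7] [-15.5  15.6]
-16 292 [ 9.5 10.8] [-15.3  15.7]
-13 269 [ 9.4 10.8] [-15.2  15.8]
-10 271 [ 9.4 10.7] [-15.2  15.7]
-7 241 [ 9.4 10.8] [-15.5  15.5]
-4 233 [ 9.4 10.6] [-15.   15.4]
-1 222 [ 9.5 10.6] [-15.4  14.9]
2 74 [ 9.4 10.3] [-14.7  15.1]
```

In the tool's units: 35.77 mm / 200 = 0.1789, -4.55 mm / 200 = -0.0228.

Call:
{"method": "move_tool", "body": {
  "ticks": "0 0 0 -0.0228 0.1789 0 0;0 0 0 -0.0228 0.1789 0 0;0 0 0 -0.0228 0.1789 0 0;0 0 0 -0.0228 0.1789 0 0;0 0 0 -0.0228 0.1789 0 0;0 0 0 -0.0228 0.1789 0 0;0 0 0 -0.0228 0.1789 0 0;0 0 0 -0.0228 0.1789 0 0;0 0 0 -0.0228 0.1789 0 0;0 0 0 0 0 0.15 0;0 0 0 0 0 0.075 0;0 0 0 0 0 0 0"
}}

```text
t: 6.47
tcp_pos: [516.7, 155.9, 120.5]
tcp_rot: [-0.069, 0.998, -0.001, -0.004]
wrist_force: [-0.7, -1.1, -2.7]
width: 0.392
finger_force: 40.1
```

Call:
{"method": "move_tool", "body": {
  "ticks": "0 0 0 0 0 0 0;0 0 0 0 0 0 0;0 0 0 0 0 0 0"
}}

```text
t: 6.72
tcp_pos: [521.3, 155.3, 126.9]
tcp_rot: [-0.067, 0.998, 0.0, 0.001]
wrist_force: [0.3, -0.8, 0.1]
width: 0.39
finger_force: 40.1
```

Run:
```python
from h import *
from plant import manip
d=snap("scene","s5");s=manip.observe();print(s["tcp_pos"],s["tcp_rot"].round(4))
uv=cv2.projectPoints(np.array([[518.,155.,100]]),cv2.Rodrigues(d["R"])[0],d["t"],d["intrinsics"],d["dist_coeffs"])[0].ravel()
u,v=map(int,uv);g=d["frame"][v-55:v+45,u-60:u+60]
cv2.imwrite("pics/s5.png",cv2.resize(g,None,fx=5,fy=5,interpolation=2)[:,:,::-1])
W=cloud(d);m=(np.hypot(W[...,0]-518,W[...,1]-155)<25)&(W[...,2]>78)&(W[...,2]<160)
p=W[m]
for z0 in range(80,160,6):
    k=p[(p[:,2]>=z0)&(p[:,2]<z0+6)]
    if len(k)>3: print(z0,len(k),np.median(k,0).round(1))
```

```text
[521.35451259 155.31741242 126.91288912] [-6.670e-02  9.978e-01  2.000e-04  1.200e-03]
86 8 [521.9 154.4  90.3]
92 15 [521.7 154.7  95. ]
98 14 [521.8 154.4 100.8]
104 15 [521.9 155.  107.7]
110 7 [523.2 153.4 113.1]
122 15 [528.4 157.6 126.7]
128 26 [529.1 155.1 131.3]
134 35 [529.3 160.  137.1]
140 24 [528.8 157.5 142.9]
146 34 [529.5 159.9 148.6]
152 71 [525.4 159.8 156. ]
158 28 [523.  165.2 158.8]
```

View pics/s5.png

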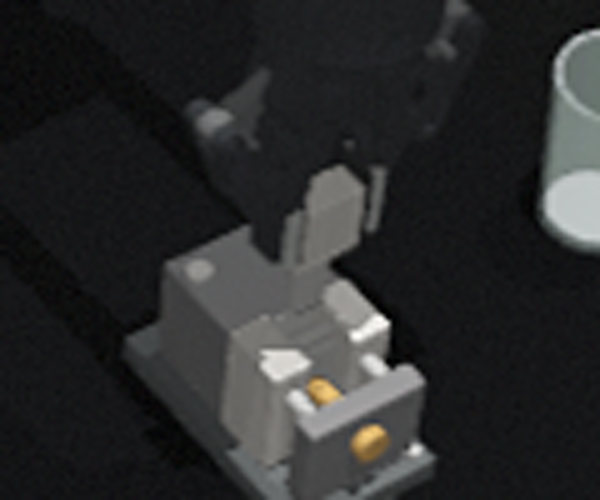

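The scene crop shows leaf_1 upright in the gripper at (325,230), its blade over the gap at about (310,330).

Call:
{"method": "move_tool", "body": {
  "ticks": "0 0 0 0 0 0 0;0 0 0 0 0 0 0"
}}

```text
t: 6.93
tcp_pos: [520.9, 155.4, 126.2]
tcp_rot: [-0.067, 0.998, 0.0, 0.001]
wrist_force: [0.1, 0.4, -0.4]
width: 0.391
finger_force: 40.1
```

Call:
{"method": "move_tool", "body": {
  "ticks": "0 0 0 0 0 0 0;0 0 0 0 0 0 0",
  "lines": "1,3"
}}

```text
t: 7.1
tcp_pos: [520.4, 155.5, 125.6]
tcp_rot: [-0.067, 0.998, 0.0, 0.0]
```

Run:
```python
from h import *
from plant import manip
a=np.radians(7.7);c=np.array([509.7,155.2])
d=snap("wrist","w6");s=manip.observe();print(s["tcp_pos"],s["tcp_rot"].round(4))
W=cloud(d);q=W[...,:2]-c
C=np.dstack([q@[np.cos(a),np.sin(a)],q@[-np.sin(a),np.cos(a)],W[...,2]])
z=C[...,2]
for s_ in(-1,1):
    m=(z>70)&(z<79)&(abs(C[...,1]*s_-21)<12)&(C[...,0]>-10)&(C[...,0]<45);p=C[m]
    print("chk",len(p),np.percentile(p[:,0],[2,98]).round(1),np.percentile(p[:,1],[2,98]).round(1))
# head top & blade faces
T=s["tcp_pos"][2]
for lo,hi in((T+28,T+32),(T-2,T+20),(80,T-8)):
    m=(z>lo)&(z<hi)&(abs(C[...,1])<15)&(abs(C[...,0]-9)<20);p=C[m]
    if len(p)>5:print(lo,len(p),np.percentile(p[:,0],[2,50,98]).round(1),np.percentile(p[:,1],[2,98]).round(1))
```

```text
[520.33271297 155.56649447 125.46843451] [-6.680e-02  9.978e-01  0.000e+00  1.000e-04]
chk 1990 [-9.5 23.1] [-31.7  -9.8]
chk 1913 [-9.4 23.5] [ 9.7 29.3]
153.46843451430482 3388 [ 0.4  8.6 17.7] [-14.4  14.8]
123.46843451430482 1842 [-0.3  0.4  1. ] [-14.4  14.7]
80 587 [6.7 7.3 7.8] [-10.6   6.6]
```

In the tool's units: 5 mm / 200 = 0.025, 1.2 mm / 200 = 0.006.

Call:
{"method": "move_tool", "body": {
  "ticks": "0 0 0 0.006 0 0 0;0 0 0 0 0 0.025 0;0 0 0 0 0 0.025 0;0 0 0 0 0 0.02 0;0 0 0 0 0 0.02 0;0 0 0 0 0 0.02 0;0 0 0 0 0 0 0;0 0 0 0 0 0 0"
}}

```text
t: 7.82
tcp_pos: [518.7, 155.4, 102.8]
tcp_rot: [-0.067, 0.998, -0.0, -0.0]
wrist_force: [0.4, -0.2, -0.5]
width: 0.391
finger_force: 40.1
```

Call:
{"method": "move_tool", "body": {
  "ticks": "0 0 0 0 0 0.02 0;0 0 0 0 0 0.02 0;0 0 0 0 0 0.02 0;0 0 0 0 0 0 0;0 0 0 0 0 0 0"
}}

```text
t: 8.23
tcp_pos: [518.7, 155.4, 90.8]
tcp_rot: [-0.067, 0.998, -0.0, -0.0]
wrist_force: [-0.6, 0.4, -0.4]
width: 0.393
finger_force: 40.1
```

In the tool's units: 4 mm / 200 = 0.02, 2 mm / 200 = 0.01.

Call:
{"method": "move_tool", "body": {
  "ticks": "0 0 0 0 0 0.02 0;0 0 0 0 0 0.02 0;0 0 0 0 0 0.01 0;0 0 0 0 0 0 0;0 0 0 0 0 0 0"
}}

```text
t: 8.65
tcp_pos: [518.9, 155.4, 81.0]
tcp_rot: [-0.067, 0.998, -0.0, -0.0]
wrist_force: [-0.2, -0.8, -0.4]
width: 0.392
finger_force: 40.1
```

Call:
{"method": "move_tool", "body": {
  "ticks": "0 0 0 0 0 0.005 0;0 0 0 0 0 0 0;0 0 0 0 0 0 0"
}}

```text
t: 8.9
tcp_pos: [519.1, 155.5, 80.4]
tcp_rot: [-0.067, 0.998, 0.0, 0.0]
wrist_force: [-0.4, -0.3, -0.7]
width: 0.385
finger_force: 40.1
```

Call:
{"method": "move_tool", "body": {
  "ticks": "0 0 0 0 0 0.005 0;0 0 0 0 0 0 0;0 0 0 0 0 0 0"
}}

```text
t: 9.15
tcp_pos: [519.3, 155.5, 79.5]
tcp_rot: [-0.067, 0.998, 0.0, 0.0]
wrist_force: [0.6, -0.2, 1.0]
width: 0.391
finger_force: 40.2
```

In the tool's units: 0.7 mm / 200 = 0.0035.

Call:
{"method": "move_tool", "body": {
  "ticks": "0 0 0 0 0 0.0035 0;0 0 0 0 0 0 0;0 0 0 0 0 0 0"
}}

```text
t: 9.4
tcp_pos: [519.3, 155.5, 79.4]
tcp_rot: [-0.067, 0.998, -0.0, 0.0]
wrist_force: [-3.0, -1.0, 5.9]
width: 0.394
finger_force: 41.0
```

Call:
{"method": "move_tool", "body": {
  "ticks": "0 0 0 0 0 0.0035 0;0 0 0 0 0 0 0;0 0 0 0 0 0 0"
}}

```text
t: 9.65
tcp_pos: [519.5, 155.6, 79.4]
tcp_rot: [-0.067, 0.998, 0.0, 0.0]
wrist_force: [-4.8, -0.4, 10.8]
width: 0.398
finger_force: 41.6
```

leaf_1 slid freely until its head seated (z stops at 79.4 with force rising), so it goes back to its slot.

In the tool's units: -38 mm / 200 = -0.19, -35.81 mm / 200 = -0.1791.

Call:
{"method": "move_tool", "body": {
  "ticks": "0 0 0 0 0 -0.03 0;0 0 0 0 0 -0.1 0;0 0 0 0 0 -0.19 0;0 0 0 0.0216 -0.1791 0 0;0 0 0 0.0216 -0.1791 0 0;0 0 0 0.0216 -0.1791 0 0;0 0 0 0.0216 -0.1791 0 0;0 0 0 0.0216 -0.1791 0 0;0 0 0 0.0216 -0.1791 0 0;0 0 0 0.0216 -0.1791 0 0;0 0 0 0.0216 -0.1791 0 0;0 0 0 0.0216 -0.1791 0 0"
}}

```text
t: 10.65
tcp_pos: [523.2, -170.9, 142.1]
tcp_rot: [-0.067, 0.998, -0.0, 0.0]
wrist_force: [0.3, 0.7, -1.1]
width: 0.393
finger_force: 40.3
```

Call:
{"method": "move_tool", "body": {
  "ticks": "0 0 -0.0625 0 0 0 0;0 0 -0.0615 0 0 0 0;0 0 0 0 0 0 0;0 0 0 0 0 0 0;0 0 0 0 0 0 0;0 0 0 0 0 0 0;0 0 0 0 0 0 0"
}}

```text
t: 11.23
tcp_pos: [523.6, -168.7, 141.9]
tcp_rot: [-0.189, 0.982, -0.0, 0.0]
wrist_force: [-0.2, 0.9, -0.3]
width: 0.395
finger_force: 40.3
```

Units first: shifts go in shares of 200 mm and turns go in shares of 2 rad. So 25 mm / 200 = 0.125, 20 mm / 200 = 0.1.

Call:
{"method": "move_tool", "body": {
  "ticks": "0 0 0 0 0 0.125 0;0 0 0 0 0 0.1 0;0 0 0 0 0 0.04 0;0 0 0 0 0 0.04 0;0 0 0 0 0 0.04 0;0 0 0 0 0 0.04 0;0 0 0 0 0 0.035 0;0 0 0 0 0 0.015 0;0 0 0 0 0 0.0075 0;0 0 0 0 0 0 0;0 0 0 0 0 0 0"
}}

```text
t: 12.15
tcp_pos: [523.8, -169.3, 53.8]
tcp_rot: [-0.19, 0.982, -0.0, 0.0]
wrist_force: [0.7, -0.2, 0.0]
width: 0.39
finger_force: 40.3
```

In the tool's units: 0.7 mm / 200 = 0.0035.

Call:
{"method": "move_tool", "body": {
  "ticks": "0 0 0 0 0 0.0035 0;0 0 0 0 0 0 0;0 0 0 0 0 0 0"
}}

```text
t: 12.4
tcp_pos: [523.7, -169.2, 53.0]
tcp_rot: [-0.19, 0.982, -0.0, 0.0]
wrist_force: [0.5, 0.7, -0.7]
width: 0.394
finger_force: 40.3
```

In the tool's units: -30 mm / 200 = -0.15, 23 mm / 200 = 0.115.

Call:
{"method": "move_tool", "body": {
  "ticks": "0 0 0 0 0 0.0025 0;0 0 0 0 0 0 0.8;0 0 0 0 0 0 0.8;0 0 0 0 0 0 0.8;0 0 0 0 0 0 0.8;0 0 0 0 0 -0.1 0.8;0 0 0 0 0 -0.15 0.8;0 0 0 0.115 0 0 0.8;0 0 0 0.115 0 0 0.8;0 0 0 0 0 0 0.8;0 0 0 0 0 0 0.8"
}}

```text
t: 13.32
tcp_pos: [480.3, -186.6, 102.3]
tcp_rot: [-0.189, 0.982, -0.0, 0.0]
wrist_force: [-0.3, -0.8, 0.4]
width: 0.8
finger_force: 0.0
```

Run:
```python
from h import *
W=cloud(snap("wrist","w7"))
rects(W,76,90,(400,650,-260,-80),100)
W=cloud(snap("top","t7"))
rects(W,76,90,(400,650,-260,-80),20)
```

```text
px 320.0 293.0 n 3157 z 81.2 c [ 479.7 -187.2] sz [18.7 44.3] ang 21.5
px 320.0 370.0 n 2002 z 81.2 c [ 522.6 -170.4] sz [18.6 34.2] ang 21.9
px 320.0 423.0 n 289 z 77.7 c [ 557.6 -156.9] sz [ 3.2 38.1] ang 23.1
px 376.0 233.0 n 165 z 81.4 c [ 565.3 -150.7] sz [18.1 53.3] ang 22.0
px 379.0 250.0 n 33 z 81.1 c [ 521.2 -155.5] sz [12.3 20.6] ang 65.6
```

In the tool's units: 25 mm / 200 = 0.125, 20 mm / 200 = 0.1.

Call:
{"method": "move_tool", "body": {
  "ticks": "0 0 0 0 0 0.125 0.8;0 0 0 0 0 0.1 0.8;0 0 0 0 0 0.025 0.8;0 0 0 0 0 0 0.8;0 0 0 0 0 0 0.8",
  "grip_n": 40
}}

```text
t: 13.83
tcp_pos: [481.1, -186.0, 52.4]
tcp_rot: [-0.19, 0.982, 0.0, -0.0]
wrist_force: [-0.2, 0.0, 0.5]
width: 0.799
finger_force: 0.0
```

Call:
{"method": "move_tool", "body": {
  "ticks": "0 0 0 0 0 0 0;0 0 0 0 0 0 0;0 0 0 0 0 0 0;0 0 0 0 0 0 0;0 0 0 0 0 0 0;0 0 0 0 0 0 0;0 0 0 0 0 0 0",
  "grip_n": 40
}}

```text
t: 14.42
tcp_pos: [482.1, -186.7, 53.8]
tcp_rot: [-0.19, 0.982, -0.001, 0.001]
wrist_force: [0.0, 0.6, 5.7]
width: 0.507
finger_force: 41.3
```

Call:
{"method": "move_tool", "body": {
  "ticks": "0 0 0 0 0 -0.05 0;0 0 0 0 0 -0.15 0;0 0 0 0 0 -0.2 0;0 0 0 0 0 -0.1 0;0 0 0.0625 0 0 0 0;0 0 0.0615 0 0 0 0;0 0 0 0 0 0 0;0 0 0 0 0 0 0;0 0 0 0 0 0 0;0 0 0 0 0 0 0"
}}

```text
t: 15.25
tcp_pos: [480.5, -186.1, 151.9]
tcp_rot: [-0.068, 0.998, 0.0, -0.0]
wrist_force: [-1.4, -0.7, -0.8]
width: 0.51
finger_force: 40.9
```

In the tool's units: 37.05 mm / 200 = 0.1853, -9.36 mm / 200 = -0.0468.

Call:
{"method": "move_tool", "body": {
  "ticks": "0 0 0 -0.0468 0.1853 0 0;0 0 0 -0.0468 0.1853 0 0;0 0 0 -0.0468 0.1853 0 0;0 0 0 -0.0468 0.1853 0 0;0 0 0 -0.0468 0.1853 0 0;0 0 0 -0.0468 0.1853 0 0;0 0 0 -0.0468 0.1853 0 0;0 0 0 -0.0468 0.1853 0 0;0 0 0 -0.0468 0.1853 0 0;0 0 0 0 0 0.075 0;0 0 0 0 0 0.05 0;0 0 0 0 0 0 0"
}}

```text
t: 16.25
tcp_pos: [517.6, 155.1, 123.8]
tcp_rot: [-0.068, 0.998, -0.001, -0.003]
wrist_force: [0.0, -0.6, -0.7]
width: 0.505
finger_force: 41.2
```

Call:
{"method": "move_tool", "body": {
  "ticks": "0 0 0 0 0 0 0;0 0 0 0 0 0 0;0 0 0 0 0 0 0;0 0 0 0 0 0 0;0 0 0 0 0 0 0;0 0 0 0 0 0 0"
}}

```text
t: 16.75
tcp_pos: [520.2, 155.1, 127.7]
tcp_rot: [-0.067, 0.998, 0.0, 0.0]
wrist_force: [0.2, -0.1, -1.4]
width: 0.509
finger_force: 41.2
```

Create m.py:
```python
from h import *
from plant import manip
a=np.radians(7.7);c=np.array([509.7,155.2])
d=snap("wrist","w8");s=manip.observe();print(s["tcp_pos"],s["tcp_rot"].round(4))
W=cloud(d);q=W[...,:2]-c
C=np.dstack([q@[np.cos(a),np.sin(a)],q@[-np.sin(a),np.cos(a)],W[...,2]])
z=C[...,2];T=s["tcp_pos"][2]
for lo,hi in((T+28,T+32),(T-2,T+20),(82,T-8)):
    m=(z>lo)&(z<hi)&(abs(C[...,1])<15)&(abs(C[...,0]-9)<20);p=C[m]
    if len(p)>5:
        print(lo.__round__(),len(p),np.percentile(p[:,0],[2,50,98]).round(1),np.percentile(p[:,1],[2,98]).round(1))
        if hi<T+25:
            f=np.linalg.lstsq(np.c_[p-p.mean(0)][:,1:],p[:,0]-p.mean(0)[0],rcond=None)[0];print("  slopes dx/dy,dx/dz",f.round(3))
```

```bash
python3 m.py
```

```text
[520.08379163 155.19972111 127.58277021] [-6.660e-02  9.978e-01  0.000e+00  3.000e-04]
156 829 [-0.2  8.  15.9] [-14.1  14.6]
126 1814 [-1.1 -0.6  0. ] [-14.3  14.4]
  slopes dx/dy,dx/dz [0.003 0.003]
82 656 [4.  4.6 5.2] [-10.9   6.2]
  slopes dx/dy,dx/dz [ 0.002 -0.004]
```

leaf_2 hangs vertical, its centre within about 0.3 mm of where it should be over the gap.

In the tool's units: 4 mm / 200 = 0.02, 3 mm / 200 = 0.015.

Call:
{"method": "move_tool", "body": {
  "ticks": "0 0 0 -0.003 0 0.02 0;0 0 0 0 0 0.02 0;0 0 0 0 0 0.02 0;0 0 0 0 0 0.015 0;0 0 0 0 0 0 0;0 0 0 0 0 0 0;0 0 0 0 0 0 0"
}}

```text
t: 17.38
tcp_pos: [520.4, 155.5, 112.2]
tcp_rot: [-0.067, 0.998, -0.0, -0.0]
wrist_force: [0.1, 0.1, -0.7]
width: 0.509
finger_force: 41.2
```

Call:
{"method": "move_tool", "body": {
  "ticks": "0 0 0 0 0 0.01 0;0 0 0 0 0 0.01 0;0 0 0 0 0 0 0;0 0 0 0 0 0 0"
}}

```text
t: 17.72
tcp_pos: [520.0, 155.5, 107.8]
tcp_rot: [-0.067, 0.998, -0.0, -0.0]
wrist_force: [-2.3, -0.4, -1.4]
width: 0.513
finger_force: 41.3
```

Call:
{"method": "move_tool", "body": {
  "ticks": "0 0 0 0 0 0.005 0;0 0 0 0 0 0.005 0;0 0 0 0 0 0 0"
}}

```text
t: 17.97
tcp_pos: [520.3, 155.5, 106.0]
tcp_rot: [-0.067, 0.998, -0.0, -0.0]
wrist_force: [-1.8, -0.4, 0.4]
width: 0.505
finger_force: 41.2
```

In the tool's units: 1 mm / 200 = 0.005, 0.2 mm / 200 = 0.001.

Call:
{"method": "move_tool", "body": {
  "ticks": "0 0 0 0.001 0 0.005 0;0 0 0 0 0 0.005 0;0 0 0 0 0 0 0"
}}

```text
t: 18.22
tcp_pos: [520.3, 155.5, 104.1]
tcp_rot: [-0.067, 0.998, 0.0, 0.0]
wrist_force: [-2.4, 0.3, -0.2]
width: 0.506
finger_force: 41.3
```

Call:
{"method": "move_tool", "body": {
  "ticks": "0 0 0 0 0 0.005 0;0 0 0 0 0 0.005 0;0 0 0 0 0 0 0"
}}

```text
t: 18.47
tcp_pos: [520.3, 155.5, 102.0]
tcp_rot: [-0.067, 0.998, 0.0, 0.0]
wrist_force: [-1.6, 0.7, -1.1]
width: 0.505
finger_force: 41.3
```

Call:
{"method": "move_tool", "body": {
  "ticks": "0 0 0 0 0 0.005 0;0 0 0 0 0 0.005 0;0 0 0 0 0 0 0"
}}

```text
t: 18.72
tcp_pos: [520.3, 155.5, 100.0]
tcp_rot: [-0.067, 0.998, -0.0, 0.0]
wrist_force: [-2.1, -0.1, 0.2]
width: 0.509
finger_force: 41.3
```

In the tool's units: 1.5 mm / 200 = 0.0075.

Call:
{"method": "move_tool", "body": {
  "ticks": "0 0 0 0 0 0.0075 0;0 0 0 0 0 0.0075 0;0 0 0 0 0 0.0075 0"
}}

```text
t: 18.97
tcp_pos: [520.3, 155.5, 95.6]
tcp_rot: [-0.067, 0.998, 0.0, 0.0]
wrist_force: [-1.3, -0.7, 2.1]
width: 0.502
finger_force: 41.3
```

Call:
{"method": "move_tool", "body": {
  "ticks": "0 0 0 0 0 0.0075 0;0 0 0 0 0 0.0075 0"
}}

```text
t: 19.13
tcp_pos: [520.3, 155.5, 92.6]
tcp_rot: [-0.067, 0.998, 0.0, 0.0]
wrist_force: [-1.7, -0.3, 2.0]
width: 0.508
finger_force: 41.3
```

```bash
python3 m.py
```

```text
[520.22590744 155.47671059  92.28291949] [-0.0669  0.9978 -0.     -0.    ]
120 1269 [ 0.   8.2 16.3] [-14.2  14.4]
90 1820 [-1.  -0.4  0.2] [-14.4  14.4]
  slopes dx/dy,dx/dz [0.002 0.003]
```

In the tool's units: 1.5 mm / 200 = 0.0075.

Call:
{"method": "move_tool", "body": {
  "ticks": "0 0 0 0 0 0.0075 0;0 0 0 0 0 0.0075 0;0 0 0 0 0 0.0075 0;0 0 0 0 0 0.0075 0"
}}

```text
t: 19.52
tcp_pos: [520.3, 155.5, 86.6]
tcp_rot: [-0.067, 0.998, -0.0, 0.0]
wrist_force: [-1.4, 0.1, 1.8]
width: 0.512
finger_force: 41.3
```

Call:
{"method": "move_tool", "body": {
  "ticks": "0 0 0 0 0 0.0075 0;0 0 0 0 0 0.0075 0;0 0 0 0 0 0.005 0"
}}

```text
t: 19.77
tcp_pos: [520.2, 155.5, 82.5]
tcp_rot: [-0.067, 0.998, -0.0, 0.0]
wrist_force: [-2.0, 0.1, 1.7]
width: 0.508
finger_force: 41.4
```

Call:
{"method": "move_tool", "body": {
  "ticks": "0 0 0 0 0 0.005 0;0 0 0 0 0 0 0"
}}

```text
t: 19.93
tcp_pos: [520.2, 155.5, 81.4]
tcp_rot: [-0.067, 0.998, -0.0, -0.0]
wrist_force: [0.3, 0.2, -0.5]
width: 0.505
finger_force: 41.3
```

In the tool's units: 0.8 mm / 200 = 0.004.

Call:
{"method": "move_tool", "body": {
  "ticks": "0 0 0 0 0 0.004 0;0 0 0 0 0 0 0"
}}

```text
t: 20.1
tcp_pos: [520.2, 155.5, 80.8]
tcp_rot: [-0.067, 0.998, -0.0, -0.0]
wrist_force: [-1.2, -0.8, 0.9]
width: 0.508
finger_force: 41.3
```

Call:
{"method": "move_tool", "body": {
  "ticks": "0 0 0 0 0 0.003 0;0 0 0 0 0 0 0"
}}

```text
t: 20.27
tcp_pos: [520.3, 155.5, 80.8]
tcp_rot: [-0.067, 0.998, -0.0, 0.0]
wrist_force: [-3.2, -0.9, 6.6]
width: 0.502
finger_force: 41.9
```

Call:
{"method": "move_tool", "body": {
  "ticks": "0 0 0 0 0 0.003 0;0 0 0 0 0 0 0"
}}

```text
t: 20.43
tcp_pos: [520.3, 155.5, 80.7]
tcp_rot: [-0.067, 0.998, -0.0, 0.0]
wrist_force: [-7.3, -0.9, 10.1]
width: 0.505
finger_force: 42.5
```

In the tool's units: -0.8 mm / 200 = -0.004.

Call:
{"method": "move_tool", "body": {
  "ticks": "0 0 0 0 0 -0.004 0;0 0 0 0 0 0 0;0 0 0 0 0 0 0.8;0 0 0 0 0 0 0.8;0 0 0 0 0 0 0.8;0 0 0 0 0 0 0.8"
}}

```text
t: 20.93
tcp_pos: [520.3, 155.5, 80.3]
tcp_rot: [-0.067, 0.998, -0.0, 0.0]
wrist_force: [0.8, 0.0, 0.5]
width: 0.801
finger_force: 0.0
```

Call:
{"method": "move_tool", "body": {
  "ticks": "0 0 0 0 0 -0.075 0.8;0 0 0 0 0 -0.125 0.8;0 0 0 0 0 -0.15 0.8;0 0 0 -0.165 0 -0.15 0.8;0 0 0 -0.165 0 0 0.8;0 0 0 -0.165 0 0 0.8;0 0 0 0 0 0 0.8;0 0 0 0 0 0 0.8;0 0 0 0 0 0 0.8"
}}

```text
t: 21.68
tcp_pos: [615.7, 168.3, 177.6]
tcp_rot: [-0.067, 0.998, -0.0, -0.001]
wrist_force: [-0.3, 0.0, -0.5]
width: 0.801
finger_force: 0.0
```

Run:
```python
from h import *
a=np.radians(7.7);c=np.array([509.7,155.2])
d=snap("wrist","w9");snap("top","t9");snap("scene","s9")
for n in("w2","w9","top","t9","s9"):
    W=cloud(load(n));q=W[...,:2]-c
    C=np.dstack([q@[np.cos(a),np.sin(a)],q@[-np.sin(a),np.cos(a)],W[...,2]]);z=C[...,2]
    m=(abs(z-71.8)<2.2)&(abs(C[...,1]+1)<8)&(C[...,0]>12.5)&(C[...,0]<24)
    e=C[m]; print(n,"jaw top",len(e),np.percentile(e[:,0],[3,50,97]).round(2) if len(e) else "")
    m=(z>104)&(z<114)&(abs(C[...,0]-9)<25)&(abs(C[...,1])<40);h=C[m]
    if len(h)>10: print("  head",len(h),[np.round(t,1) for t in cv2.minAreaRect(h[:,:2].astype(np.float32))],np.median(h[:,2]).round(1))
d=load("w9")
uv=cv2.projectPoints(np.array([[520.,157.,90]]),cv2.Rodrigues(d["R"])[0],d["t"],d["intrinsics"],d["dist_coeffs"])[0].ravel()
u,v=map(int,uv);g=d["frame"][max(0,v-60):v+60,u-80:u+80]
cv2.imwrite("pics/w9.png",cv2.resize(g,None,fx=5,fy=5,interpolation=2)[:,:,::-1])
W=cloud(load("t9"));rects(W,76,90,(400,650,-260,-80),20)
print("all");rects(W,6,200,(330,750,-420,420),60)
```

```text
w2 jaw top 207 [13.43 15.94 18.59]
w9 jaw top 99 [17.54 18.76 19.45]
  head 2736 [array([ 8.6, -1.9]), array([44.3, 17.8]), np.float64(89.9)] 108.4
top jaw top 11 [13.96 16.64 18.73]
t9 jaw top 0 
s9 jaw top 11 [15.46 18.94 21.1 ]
  head 147 [array([11.1, -3.1]), array([45.6, 21.7]), np.float64(88.8)] 109.5
px 376.0 233.0 n 168 z 81.2 c [ 565.1 -150.6] sz [18.  54.1] ang 22.2
px 384.0 250.0 n 104 z 81.1 c [ 523.4 -168.5] sz [17.7 33.6] ang 22.2
all
px 310.0 190.0 n 407 z 13.9 c [693.4   7.5] sz [58.1 59.2] ang 16.8
px 312.0 220.0 n 447 z 68.7 c [605.7   2.4] sz [51.6 51.4] ang 44.4
px 425.0 222.0 n 135 z 68.6 c [ 594.3 -279.4] sz [18. 35.] ang 24.1
px 380.0 252.0 n 1893 z 48.0 c [ 522.5 -167.2] sz [150.2  75.1] ang 22.0
px 265.0 257.0 n 312 z 15.8 c [513.6 124.2] sz [135.2  15.3] ang 7.5
px 427.0 259.0 n 141 z 68.6 c [ 501.9 -279.7] sz [18.9 34.4] ang 47.9
px 467.0 279.0 n 216 z 16.8 c [ 455.8 -388. ] sz [16.6 80.5] ang 83.2
px 304.0 282.0 n 78 z 44.6 c [449.3  25.3] sz [20.2 21.4] ang 88.3
px 370.0 311.0 n 146 z 69.4 c [ 378.3 -134.9] sz [43.4 16.6] ang 89.1
px 408.0 312.0 n 162 z 69.1 c [ 372.2 -225.5] sz [44.5 16.8] ang 88.7
```

View pics/w9.png

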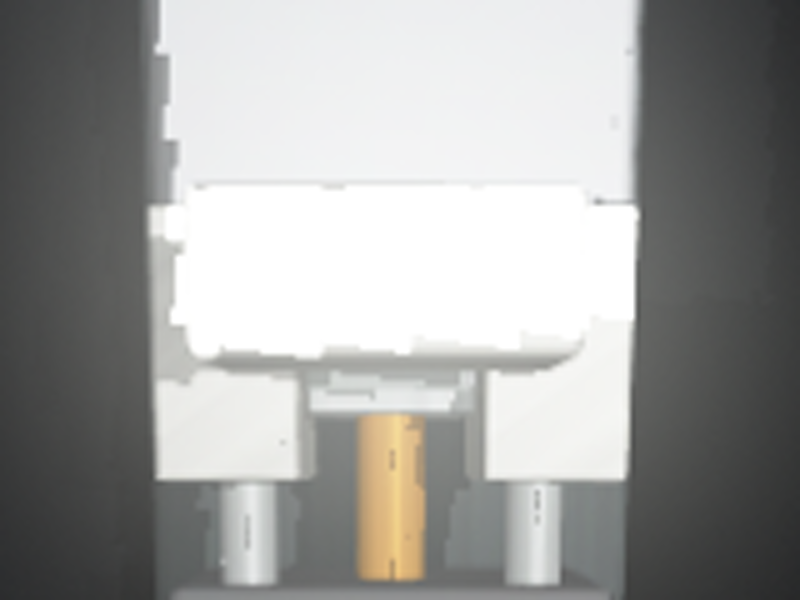

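The crop shows leaf_2's head at (385,270) sitting square on both cheeks. Its top is at 109 mm, so it is fully down, and the sprung plate (390,395) has moved about 0.9 mm outward, so this leaf binds. leaf_1 is back in its slot, and the positions of jar, dish, vial and look-alikes are unchanged.

```bash
python3 -c "
from plant import manip
print(manip.hand_in())"
```

```text
the job is handed in; nothing more can be done
None
```

The job is handed in after about 22 s of robot time: leaf_1 slid freely and is back in its stand slot, leaf_2 binds (gap about 6.5 mm) and stands fully down in the cell, released, and leaf_3 was not tried.

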